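# Stop the blender and choose another program on its interlocked keys

### The arm

A 6-joint arm with a two-finger parallel gripper is mounted at the origin on a cart in front of the work surface, level with it; the furniture and walls round the work are solid. World frame = base frame: x ahead of the robot, y to its left, z up, the work surface at z = 0. Lengths are in mm, angles in rad, forces in N, time in s.
With the tool pointing down it reaches from about 350 to 975 mm from the base axis. Payload 7.1 kg.
Tool frame: the origin (TCP) lies at the centre of the arm's flange, where the gripper is bolted on; the fingertips stand 182 mm ahead of it and the grasp point (between the pads) lies 163 mm ahead of it; z points along the fingers, y is the line along which they close (so a half turn about z gives the same grasp; the last joint's range is limited). The gripper opens to 88 mm and grips with 3 to 60 N. Pads are 20 mm wide; open, the fingers measure 115 mm over their backs; the gripper's body (75 mm by 178 mm) begins 61 mm behind the grasp point.
Start: joints at [1.237, 0.423, 1.63, -0, 1.089, -0.019], TCP at [193.485, 594.281, 404.675] pointing down, gripper open.
Joint ranges: [-3, 3], [-0.9, 2.11], [0.09, 2.58], [-1.31, 4.45], [0.11, 2.69], [-2.54, 2.54]. Speed limits (rad/s): [2.39, 2.39, 3.01, 3.14, 3.14, 3.14].

### API

Orientations are given as a rotation vector (axis times angle).
In Python, from workcell import readout, get_image, ctrl gives the robot as it stands.
- The arm moves only by the tool step_arm, never from a script. Its argument "targets" is a list that holds one entry, the list of rows, each a list of 7 numbers: the shift along the world's x, y, z as a fraction of full scale, then the turn, a rotation vector about the world's x, y, z as a fraction of full scale, then the opening, from 0 (shut) to 1 (fully open). In form: [[[dx, dy, dz, wx, wy, wz, claw], ...]]. A call has exactly 5 rows; each row shifts and turns the commanded pose from where the row before left it; what a row does not reach is not made up. Full scale, the value 1, is 0.05 m for a shift and 4 degrees for a turn. A row lasts 1/8 s, in which the tool goes at most 62.5 mm and 10.7 degrees, less where a joint would pass 70% of its speed; a pose out of reach is approached as far as the arm can. A call with a number of a shift or a turn outside -1 to 1 is refused whole. A call with a gripper value outside its range is refused whole. The fingers move at their own pace and stop on an object; the grip force is fixed at half the most. Time passes only in rows, so rows that do not move let the fingers close, or fill a call up. It gives the time, the measured TCP pose, the force, the opening and the grip force at its end, in the units of the state.
- readout.get_obs(): the state, without advancing time (a new reading comes with each control period).
- get_image(name): name is "side" or "top"; returns a dict with "pixels" (400x640x3 uint8, red, green, blue), "intrinsics" (3x3 intrinsics, pixels), "extrinsics" (4x4, takes a point from world to camera coordinates). Camera axes: x right, y down, z forward; pixel columns grow to the right and rows downward; lengths in mm; the calibration is good to about 2 mm. A picture is of the moment at which its call begins. There is no depth.
- ctrl.close_job(): hands the job in; it is judged then, once.
The state is a dict: "t": time; "qpos": joint angles; "qvel": joint speeds; "joint_torque": joint torques, N m; "ee_pos": TCP position; "orientation": TCP orientation; "ft_force": force on the tool from outside, world axes, zero at the start; "moment": the same for the moment, N m; "width": finger opening in mm; "grasp_force": force on a finger pad.
Only numpy, scipy, OpenCV 4.12 (cv2) and the standard library are available. Lean on these libraries where they do the work, as an engineer would, in place of code of your own. Each camera call takes 0.05 s, during which the arm holds its last target. There are 200 camera calls.

### The job

The blender has been left with its ring key pressed in. Stop it first by pressing the square key until it clicks and stays down, so that the ring key pops up; then press the plus key until it stays down and the square key pops up. Press gently (no more than about 15 N), do not press the bar key, and leave the mug, jar and tin near the blender where they stand.

Things in the scene. Friction and masses are not known exactly. Their poses are not given: they have to be found in the camera images.
- blender: Worktop blender, fixed: grey motor base 215 x 196 x 92 mm with clear square jug and black lid (150 mm square), 309 mm high. Origin: underside, middle; -x is its front, z up. The front of the base is a key panel sloped 35 degrees from level, facing up and forward; its outward normal in the blender's axes is (-0.574, 0, 0.819). Jug handle on the -y side out to 113 mm, 140 to 275 mm up.
- panel (a point): Centre of the sloped panel's surface, middle of the row of keys (80 mm in front of the blender's origin, 59.5 mm up). The keys lie in a row along the blender's y.
- guard_edge (a point): Middle of the grey top rim (8 mm thick, 192 mm wide) of the clear splash guard, a plate that leans out over the keys from behind them, up to 79 mm in front of the blender's origin and 173 mm up. A gripper held vertical over a key hits it; held along the panel normal its axis passes about 65 mm from the rim.
- key_square_top (a point): Middle of the top face of the stop key: white cap 38 mm (up the slope) x 32 mm, flat black mark: a solid square (18 mm). Rubber-cushioned: it gives 0.25 mm per N, 3.5 mm at most. Moves with the key; axes are the blender's, not the slope's. Four keys at 42 mm spacing, 10 mm gaps, order differs between starts. An up key stands 20 mm proud of the panel, a latched one 11 mm.
- key_square (a joint): Travel (m) of the square key under its cap, along the inward panel normal: 0 up, 0.009 latched, 0.0105 firm end stop. It resists with up to 8 N from 0.001 to 0.004 (pushing the shared latch aside, which frees the key that was down), then 0 to 4 N; past 0.009 it clicks and stays down when let go, else it springs back up. Pressed until 12 N, it is at the stop.
- key_ring_top (a point): Middle of the top face of the program key that is down at the start: white cap 38 mm (up the slope) x 32 mm, flat black mark: a ring (open circle, 22 mm). Rubber-cushioned: it gives 0.25 mm per N, 3.5 mm at most. Moves with the key; axes are the blender's, not the slope's. Four keys at 42 mm spacing, 10 mm gaps, order differs between starts. An up key stands 20 mm proud of the panel, a latched one 11 mm.
- key_ring (a joint): Travel (m) of the ring key under its cap, along the inward panel normal: 0 up, 0.009 latched, 0.0105 firm end stop. It resists with up to 8 N from 0.001 to 0.004 (pushing the shared latch aside, which frees the key that was down), then 0 to 4 N; past 0.009 it clicks and stays down when let go, else it springs back up. Pressed until 12 N, it is at the stop.
- key_bar_top (a point): Middle of the top face of the program key not needed here: white cap 38 mm (up the slope) x 32 mm, flat black mark: a single bar (26 x 6 mm, running up the slope). Rubber-cushioned: it gives 0.25 mm per N, 3.5 mm at most. Moves with the key; axes are the blender's, not the slope's. Four keys at 42 mm spacing, 10 mm gaps, order differs between starts. An up key stands 20 mm proud of the panel, a latched one 11 mm.
- key_bar (a joint): Travel (m) of the bar key under its cap, along the inward panel normal: 0 up, 0.009 latched, 0.0105 firm end stop. It resists with up to 8 N from 0.001 to 0.004 (pushing the shared latch aside, which frees the key that was down), then 0 to 4 N; past 0.009 it clicks and stays down when let go, else it springs back up. Pressed until 12 N, it is at the stop.
- key_plus_top (a point): Middle of the top face of the program key wanted: white cap 38 mm (up the slope) x 32 mm, flat black mark: a plus sign (24 mm). Rubber-cushioned: it gives 0.25 mm per N, 3.5 mm at most. Moves with the key; axes are the blender's, not the slope's. Four keys at 42 mm spacing, 10 mm gaps, order differs between starts. An up key stands 20 mm proud of the panel, a latched one 11 mm.
- key_plus (a joint): Travel (m) of the plus key under its cap, along the inward panel normal: 0 up, 0.009 latched, 0.0105 firm end stop. It resists with up to 8 N from 0.001 to 0.004 (pushing the shared latch aside, which frees the key that was down), then 0 to 4 N; past 0.009 it clicks and stays down when let go, else it springs back up. Pressed until 12 N, it is at the stop.
- mug_mid (a point): Green mug, 86 mm across, 96 mm high; loose bystander near the blender. Point half-way up it.
- jar_mid (a point): Honey jar with a grey lid, 66 x 72 mm, 102 mm high; loose bystander near the blender. Point half-way up it.
- tin_mid (a point): Food tin, 75 mm across, 110 mm high; loose bystander near the blender. Point half-way up it.

How it is judged:
By the outcome, as a careful person would: the job done as asked, in the order asked, and still so for the second after the job is handed in, with the robot touching nothing.
It also fails if it takes over 35 s, if anything falls off the work surface, if the arm or the gripper's body presses on something with over 40 N, if the wrist force passes 120 N, or if a joint passes its speed limit or range.

## Working session

There is one attempt and no reset: what is moved stays moved. The work goes in short steps, Python scripts to look and compute and a tool call to move; the robot and the scene stay as the last step left them, time stands still between calls to the robot, and variables do not carry over. Pictures are saved under pics/ and viewed, at most 10 in all, crops included, and the job is handed in when it is done.

Besides the shell and the picture viewer there is one more tool, called after ">>>" in YAML: its name, and indented under it one key for each argument. step_arm: Moves the arm, as the interface text tells. Shift numbers are shares of 0.05 m and turn numbers shares of 4 degrees, none past 1 either way. Its arguments: {"type":"object","properties":{"targets":{"type":"array"}},"required":["targets"]}

```bash
mkdir -p pics; python3 - <<'E'
from workcell import readout,get_image
import cv2,numpy as np
print(readout.get_obs())
for n in("side","top"):
    d=get_image(n);cv2.imwrite(f"pics/{n}0.png",d["pixels"][:,:,::-1]);print(n,np.array(d["intrinsics"]).tolist(),np.round(d["extrinsics"],4).tolist())
E
```

```text
{'t': 0.0, 'qpos': array([ 1.23700198e+00,  4.23823094e-01,  1.63067494e+00,  5.80585748e-06,
        1.08858467e+00, -1.89867747e-02]), 'qvel': array([-0.00140793,  0.00024738, -0.00145091, -0.00045901, -0.00109352,
        0.00059512]), 'joint_torque': array([-1.72379590e-03, -5.44619608e+01, -2.73668772e+01,  6.41619111e-02,
        2.28783960e-02, -1.34052730e-04]), 'ee_pos': array([193.39854169, 594.03772521, 403.91848569]), 'orientation': array([-4.92421436e-01, -3.10249023e+00,  2.30263082e-03]), 'ft_force': array([-0.00178444, -0.02690818, -0.37318315]), 'moment': array([ 0.0202349 ,  0.05274799, -0.04184441]), 'grasp_force': 0.0, 'width': 87.90108415663498}
side [[401.2838585353589, 0.0, 320.19208082710907], [0.0, 401.2838585353589, 201.06438316632344], [0.0, 0.0, 1.0]] [[-0.783, -0.6219, 0.0153, 312.5949], [-0.5299, 0.6538, -0.5401, 471.0761], [0.3258, -0.431, -0.8415, 792.3204], [0.0, 0.0, 0.0, 1.0]]
top [[385.5467260201508, 0.0, 312.98401184302503], [0.0, 385.5467260201508, 201.1459317338832], [0.0, 0.0, 1.0]] [[-0.0252, -0.9987, -0.0442, -151.2601], [-0.9845, 0.0325, -0.1726, 542.1721], [0.1738, 0.0392, -0.984, 1015.0756], [0.0, 0.0, 0.0, 1.0]]
```

View pics/side0.png

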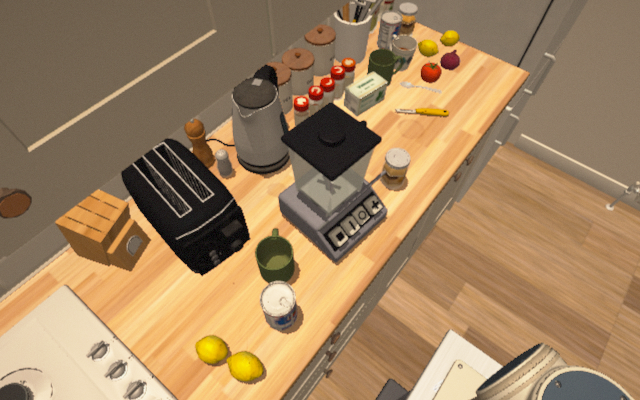

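View pics/top0.png

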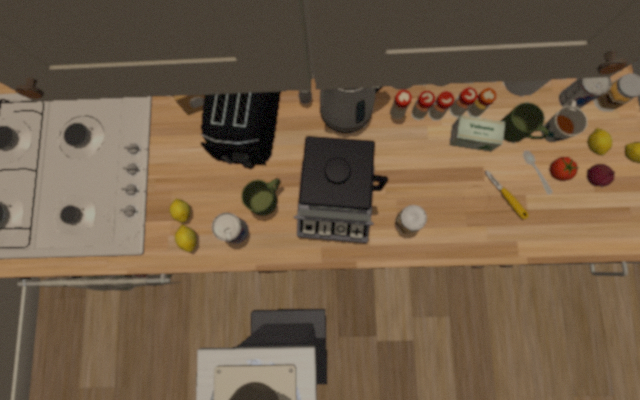

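Side view: panel keys at about (340,236), (351,225), (362,215), (375,204). Top view: keys from left to right are square (309,227), bar (325,228), ring (341,229), plus (357,230). The mug, tin and jar are at (260,197), (230,228) and (411,219). Next I'll zoom in to measure.

```bash
python3 - <<'E'
import cv2,numpy as np
a=cv2.imread("pics/side0.png")[180:260,310:400];b=cv2.imread("pics/top0.png")[180:250,290:380]
f=lambda i:cv2.resize(i,None,fx=6,fy=6,interpolation=cv2.INTER_CUBIC)
A,B=f(a),f(b);B=np.clip(B.astype(int)*2,0,255).astype(np.uint8)
cv2.imwrite("pics/za.png",A);cv2.imwrite("pics/zb.png",B)
E
```

```text
(no output)
```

View pics/za.png

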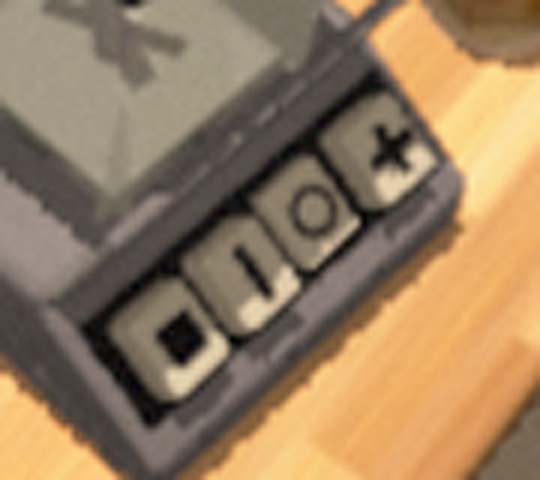

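View pics/zb.png

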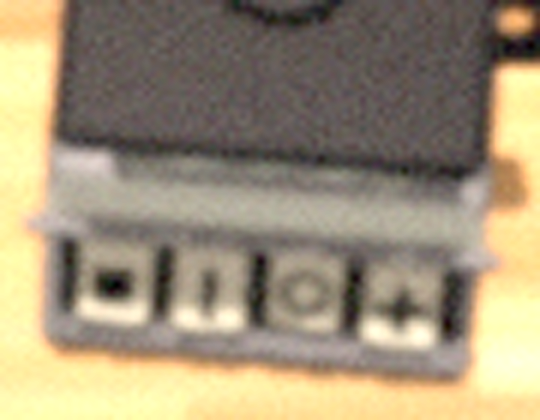

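Zoom marks. In za: square (181,341), bar (250,275), ring (316,208), plus (393,148). In zb: square (110,284), bar (208,289), ring (306,291), plus (402,304). The ring key sits low, as expected. Next I'll fit the blender pose.

```bash
cat > h.py <<'E'
import numpy as np
from scipy.optimize import least_squares
from scipy.spatial.transform import Rotation as R
C={"side":(np.array([[401.284,0,320.192],[0,401.284,201.064],[0,0,1]]),np.array([[-0.783,-0.6219,0.0153,312.5949],[-0.5299,0.6538,-0.5401,471.0761],[0.3258,-0.431,-0.8415,792.3204]])),
"top":(np.array([[385.547,0,312.984],[0,385.547,201.146],[0,0,1]]),np.array([[-0.0252,-0.9987,-0.0442,-151.2601],[-0.9845,0.0325,-0.1726,542.1721],[0.1738,0.0392,-0.984,1015.0756]]))}
def proj(c,P):
    K,E=C[c];q=(P@E[:,:3].T+E[:,3])@K.T;return q[:,:2]/q[:,2:]
n=np.array([-.5736,0,.8192])
def keys(p,h=(20,20,11,20)):
    L=np.array([[-80,y,59.5] for y in(63,21,-21,-63)])+np.outer(h,n)
    return R.from_euler('z',p[2]).apply(L)+[p[0],p[1],p[3] if len(p)>3 else 0]
E
python3 - <<'E'
from h import *
z=lambda a,o:np.array(o)+(np.array(a)+.5)/6-.5
S=z([(181,341),(250,275),(316,208),(393,148)],(310,180));T=z([(110,284),(208,289),(306,291),(402,304)],(290,180))
f=lambda p:np.r_[(proj("side",keys(p))-S).ravel(),(proj("top",keys(p))-T).ravel()]
for p0 in([500,-150,0],[500,-150,0,0]):
    r=least_squares(f,p0);print(r.x.round(4),r.fun.round(2));print(keys(r.x).round(1))
for i in range(4):
    g=least_squares(lambda P:np.r_[proj("side",P[None])[0]-S[i],proj("top",P[None])[0]-T[i]],[500,-150,70]);print(g.x.round(1),g.fun.round(2))
p=r.x
# bystanders: top centres
for nm,u,v,h in(("mug",260,197,96),("tin",228,228,110),("jar",412,218,102)):
    g=least_squares(lambda P:proj("top",np.array([[P[0],P[1],h*.9]]))[0]-[u,v],[500,-150]);print(nm,g.x.round())
E
```

```text
[ 5.480572e+02 -2.274728e+02 -1.112000e-01] [ 0.18 -0.16  0.68 -0.11 -0.61  0.73 -0.34  0.25  0.59 -0.28  0.16  0.18
 -0.12 -0.52 -0.13  0.28]
[[ 464.1 -154.7   75.9]
 [ 459.5 -196.5   75.9]
 [ 460.  -238.8   68.5]
 [ 450.2 -279.9   75.9]]
[ 5.477031e+02 -2.269271e+02 -1.109000e-01  2.064200e+00] [ 0.22 -0.33  0.75 -0.3  -0.53  0.52 -0.23  0.02  0.35 -0.22 -0.05  0.24
 -0.29 -0.47 -0.27  0.34]
[[ 463.8 -154.2   77.9]
 [ 459.1 -195.9   77.9]
 [ 459.6 -238.2   70.6]
 [ 449.8 -279.4   77.9]]
[ 463.4 -153.2   78. ] [ 0.08  0.03 -0.03 -0.09]
[ 460.5 -195.9   74.7] [ 0.15  0.06 -0.06 -0.17]
[ 458.4 -238.8   73.4] [ 0.12  0.05 -0.04 -0.13]
[ 450.2 -280.4   76.8] [-0.2  -0.08  0.07  0.22]
mug [546. -28.]
tin [464.  53.]
jar [ 477. -422.]
```

```bash
cat >> h.py <<'E'
P=[547.9,-227.2,-.111,1.0]
Rb=R.from_euler('z',P[2]);nw=Rb.apply(n);yb=Rb.apply([0,1,0])
Rt=R.from_matrix(np.c_[np.cross(yb,-nw),yb,-nw])
def tcp(i,off): return keys(P,(20,)*4)[i]+nw*(182+off)
def rel(o): return np.degrees((Rt*R.from_rotvec(o).inv()).as_rotvec())/4
E
python3 - <<'E'
from h import *
from workcell import readout
o=readout.get_obs();print(rel(o["orientation"]),o["ee_pos"]);print(nw,Rt.as_rotvec(),tcp(0,50),tcp(3,50),tcp(0,0))
E
```

```text
[-1.8338027  -8.57118731  2.83343733] [193.39911946 594.0564136  404.00433581]
[-0.57006996  0.06353893  0.8192    ] [ 0.14041611  2.5274218  -0.0442724 ] [ 331.713352  -139.7141254  266.9384   ] [ 317.75605456 -264.93869906  266.9384    ] [ 360.2168502  -142.89107215  225.9784    ]
```

>>> step_arm:
  targets:
    - [[0.8,-0.9,0.1,0,0,0,0],[0.8,-1,0.1,0,0,0,0],[0.8,-1,0.1,0,0,0,0],[0.6,-1,0.1,0,0,0,0],[0.4,-1,0,0,0,0,0]]

```text
t: 0.72
ee_pos: [362.4, 350.3, 424.6]
orientation: [0.493, 3.102, 0.001]
ft_force: [0.7, 0.5, -0.1]
width: 41.6
grasp_force: 0.0
```

>>> step_arm:
  targets:
    - [[0.2,-0.9,0,-0.183,-0.857,0.283,0],[0.2,-0.9,0,-0.183,-0.857,0.283,0],[0.1,-1,0,-0.183,-0.857,0.283,0],[0,-1,-0.1,-0.183,-0.857,0.283,0],[-0.1,-1,-0.1,-0.183,-0.857,0.283,0]]

```text
t: 1.35
ee_pos: [381.1, 110.5, 414.3]
orientation: [0.303, 2.818, -0.024]
ft_force: [1.8, -0.2, -0.1]
width: 0.6
grasp_force: 0.0
```

>>> step_arm:
  targets:
    - [[-0.2,-1,-0.3,-0.183,-0.857,0.283,0],[-0.2,-1,-0.3,-0.183,-0.857,0.283,0],[-0.3,-1,-0.3,-0.183,-0.857,0.283,0],[-0.4,-1,-0.3,-0.183,-0.857,0.283,0],[-0.3,-0.9,-0.3,-0.183,-0.857,0.283,0]]

```text
t: 1.98
ee_pos: [335.7, -67.3, 358.0]
orientation: [0.169, 2.621, 0.004]
ft_force: [-0.0, -0.2, 0.7]
width: 0.3
grasp_force: 0.0
```

```bash
python3 - <<'E'
from h import *
from workcell import readout
o=readout.get_obs();print(rel(o["orientation"]),o["ee_pos"],o["qpos"],(tcp(0,50)-o["ee_pos"])/50,o["ft_force"])
E
```

```text
[-0.65205751 -1.31460086  0.09918703] [335.72937265 -67.31407173 358.0023334 ] [-0.2715947   0.00778827  2.37944295  0.40302477  0.26928788 -2.07657759] [-0.08032041 -1.44800107 -1.82127867] [-0.01439813 -0.18553527  0.72143829]
```

```bash
cat >> h.py <<'E'
def fk(q,k):
    h,l1,a,l2,d,f,a1=k
    z=np.array([0,0,1.]);Ra=R.from_euler('z',q[0]);Rb_=Ra*R.from_euler('y',q[1]);Rc=Rb_*R.from_euler('y',q[2])
    Rw=Rc*R.from_euler('z',q[3])*R.from_euler('y',q[4])
    p=np.array([0,0,h])+Ra.apply([a1,0,0])+Rb_.apply(l1*z)+Rc.apply([a,0,l2])+Rw.apply(d*z)
    return p,Rw*R.from_euler('z',q[5]+f)
E
python3 - <<'E'
from h import *
from workcell import readout
o=readout.get_obs()
D=[(np.array([1.23700198,.423823094,1.63067494,0,1.08858467,-.0189867747]),np.array([193.3985,594.0377,403.9185]),R.from_rotvec([-.492421436,-3.10249023,.00230263])),(o["qpos"],o["ee_pos"],R.from_rotvec(o["orientation"]))]
def res(k):
    r=[]
    for q,p,Ro in D:
        a,b=fk(q,k);r+=[a-p,300*(b*Ro.inv()).as_rotvec(),]
    return np.r_[np.concatenate(r),.01*(k[2]),.01*k[6]]
for f in(1.57,-1.57,0,3.14):
    s=least_squares(res,[155,585,0,434,80,f,0]);print(f,s.cost,s.x.round(3),s.fun.round(1))
E
```

```text
1.57 71.7366662677614 [ 333.059  677.729   52.175  559.532  240.529    1.571 -124.827] [11.2 -3.9 -0.  -0.  -0.   0.  -0.  -0.1  0.   0.  -0.  -0.   0.5 -1.2]
-1.57 71.7366662679972 [ 333.062  677.727   52.177  559.533  240.529    1.571 -124.826] [11.2 -3.9 -0.  -0.  -0.   0.  -0.  -0.1  0.   0.  -0.  -0.   0.5 -1.2]
0 71.73666626803356 [ 333.054  677.731   52.173  559.531  240.528    1.571 -124.828] [11.2 -3.9 -0.  -0.  -0.   0.  -0.  -0.1  0.   0.  -0.  -0.   0.5 -1.2]
3.14 71.7366662677591 [ 333.059  677.729   52.175  559.532  240.528    1.571 -124.827] [11.2 -3.9 -0.  -0.  -0.   0.  -0.  -0.1  0.   0.  -0.  -0.   0.5 -1.2]
```

>>> step_arm:
  targets:
    - [[0,0,0.4,0.49,-0.03,-0.87,0],[0,0,0.4,0.49,-0.03,-0.87,0],[0,0,0.3,0.49,-0.03,-0.87,0],[0,0,0.3,0.49,-0.03,-0.87,0],[0,0,0,0.49,-0.03,-0.87,0]]

```text
t: 2.6
ee_pos: [336.6, -66.4, 429.4]
orientation: [0.623, 2.554, 0.125]
ft_force: [0.0, -0.2, 0.3]
width: 0.4
grasp_force: 0.0
```

```bash
cat > rec.py <<'E'
from h import *
from workcell import readout
import sys
o=readout.get_obs();print(o["t"],o["qpos"].round(3),o["ee_pos"].round(1),o["ft_force"].round(1))
open("rec.txt","a").write(" ".join(map(repr,map(float,np.r_[o["qpos"],o["ee_pos"],o["orientation"]])))+"\n")
E
python3 rec.py
```

```text
2.6 [-0.268 -0.15   2.296  0.217  0.497 -1.524] [336.6 -66.4 429.4] [ 0.  -0.2  0.3]
```

>>> step_arm:
  targets:
    - [[0.6,-0.2,0,0.49,-0.03,-0.87,0],[-0.6,-0.2,0,0.49,-0.03,-0.87,0],[-0.4,-0.2,0.4,0.49,-0.03,-0.87,0],[-0.4,0,0,0.49,-0.03,-0.87,0],[0,0,0,0.49,-0.03,-0.87,0]]

```text
t: 3.22
ee_pos: [295.2, -96.3, 448.2]
orientation: [1.066, 2.423, 0.242]
ft_force: [0.2, -0.5, -0.6]
width: 0.4
grasp_force: 0.0
```

```bash
python3 rec.py; python3 - <<'E'
from h import *
d=np.loadtxt("rec.txt")
D=[(np.array([1.23700198,.423823094,1.63067494,0,1.08858467,-.0189867747]),np.array([193.3985,594.0377,403.9185])),(np.array([-0.2715947,0.00778827,2.37944295,0.40302477,0.26928788,-2.07657759]),np.array([335.7294,-67.3141,358.0023]))]+[(r[:6],r[6:9]) for r in d]
def fk2(q,k):
    p,Ro=fk(q,[*k[:5],np.pi/2,k[5]]);return p+R.from_euler('z',q[0]).apply([0,k[6],0])
s=least_squares(lambda k:np.concatenate([fk2(q,k)-p for q,p in D]+[.001*np.array([k[2],k[5]])]),[155,585,0,434,80,0,0]);print(s.x.round(1),s.fun.round(1))
np.save("k.npy",s.x)
E
```

```text
3.225 [-0.426 -0.252  2.317  0.312  0.612 -1.382] [295.2 -96.3 448.2] [ 0.2 -0.5 -0.6]
[312.4 563.1  77.5 484.9 127.6   0.   11.9] [ 0.  -0.   0.   0.   0.  -0.  -0.   0.  -0.  -0.  -0.  -0.   0.1  0. ]
```

```bash
cat >> h.py <<'E'
try:
    K=np.load("k.npy")
except Exception: K=None
LO=np.array([-3,-.9,.09,-1.31,.11,-2.54]);HI=np.array([3,2.11,2.58,4.45,2.69,2.54])
def fkk(q):
    p,Ro=fk(q,[*K[:5],np.pi/2,K[5]]);return p+R.from_euler('z',q[0]).apply([0,K[6],0]),Ro
def ik(p,Ro,q0):
    e=lambda q:np.r_[(fkk(q)[0]-p)/100,(fkk(q)[1]*Ro.inv()).as_rotvec()*3]
    s=least_squares(e,np.clip(q0,LO+.001,HI-.001),bounds=(LO,HI));return s.x,np.abs(s.fun).max()
E
python3 - <<'E'
from h import *
rng=np.random.default_rng(0)
for i in(0,3):
  for off in(0,50,90):
    for flip in(0,1):
      S=[]
      for _ in range(25):
        q,e=ik(tcp(i,off),Rt*R.from_euler('z',np.pi*flip),np.r_[-.4,.3,2.3,rng.uniform(-1.3,4.4),rng.uniform(.1,1),rng.uniform(-2.5,2.5)])
        if e<1e-3 and not any(np.allclose(q,x,atol=.02) for x in S):S.append(q)
      print(i,off,flip,[x.round(2).tolist() for x in S])
E
```

```text
0 0 0 [[-0.48, 0.46, 2.39, 2.5, 0.35, 1.88]]
0 0 1 [[-0.48, 0.46, 2.39, 2.5, 0.35, -1.26]]
0 50 0 [[-0.51, 0.31, 2.43, 2.21, 0.28, 2.14]]
0 50 1 [[-0.51, 0.31, 2.43, 2.21, 0.28, -1.0]]
0 90 0 [[-0.54, 0.18, 2.45, 1.81, 0.25, 2.53]]
0 90 1 [[-0.54, 0.18, 2.45, 1.81, 0.25, -0.61]]
3 0 0 [[-0.79, 0.49, 2.26, 1.85, 0.38, 2.26]]
3 0 1 [[-0.79, 0.49, 2.26, 1.85, 0.38, -0.89]]
3 50 0 [[-0.84, 0.37, 2.3, 1.58, 0.39, 2.49]]
3 50 1 [[-0.84, 0.37, 2.3, 1.58, 0.39, -0.65]]
3 90 0 []
3 90 1 [[-0.89, 0.26, 2.32, 1.35, 0.42, -0.44]]
```

```bash
cat >> h.py <<'E'
Rf=Rt*R.from_euler('z',np.pi)
def relf(o): return (Rf*R.from_rotvec(o).inv()).as_rotvec()
E
python3 - <<'E'
from h import *
from workcell import readout
o=readout.get_obs();p0=o["ee_pos"];R0=R.from_rotvec(o["orientation"]);w=relf(o["orientation"])
ang=np.degrees(np.linalg.norm(w));N=int(np.ceil(ang/4/5)*5);print(ang,N,"per row turn",np.degrees(w)/4/N)
for off in(50,75):
  g=tcp(0,off);q=o["qpos"];Q=[q];em=0;zs=[]
  for j in range(1,N+1):
    Rj=R.from_rotvec(w*j/N)*R0;q,e=ik(p0+(g-p0)*j/N,Rj,q);Q.append(q);em=max(e,em);zs.append(Rj.apply([0,0,1]))
  Q=np.array(Q);print(off,"per row shift",(g-p0)/50/N,em,np.abs(np.diff(Q,axis=0)).max(0).round(3),Q[:,4].min(),Q[:,5].max(),Q[-1].round(2),np.array(zs)[::6].round(2).tolist())
E
```

```text
138.48338955731708 35 per row turn [ 0.52032868 -0.06370223 -0.83883942]
50 per row shift [ 0.02087002 -0.02483119 -0.10359349] 6.537485552904343e-10 [0.004 0.018 0.006 0.09  0.017 0.047] 0.24340692990873725 -0.7891941652642042 [-0.51  0.31  2.43  2.21  0.28 -1.  ] [[0.49, -0.03, -0.87], [0.51, -0.02, -0.86], [0.53, -0.01, -0.85], [0.55, -0.02, -0.84], [0.56, -0.03, -0.83], [0.57, -0.05, -0.82]]
75 per row shift [ 0.01272617 -0.02392349 -0.09189064] 9.217901442148955e-10 [0.005 0.016 0.005 0.08  0.015 0.048] 0.24720532435111728 -0.6645361268965568 [-0.53  0.23  2.45  1.98  0.26 -0.78] [[0.49, -0.03, -0.87], [0.51, -0.02, -0.86], [0.53, -0.01, -0.85], [0.55, -0.02, -0.84], [0.56, -0.03, -0.83], [0.57, -0.05, -0.82]]
```

>>> step_arm:
  targets:
    - [[0,-0.03,0,0.52,-0.064,-0.839,0],[0,-0.03,0,0.52,-0.064,-0.839,0],[0,-0.03,0,0.52,-0.064,-0.839,0],[0,-0.03,0,0.52,-0.064,-0.839,0],[0,-0.03,0,0.52,-0.064,-0.839,0]]

```text
t: 3.85
ee_pos: [296.3, -103.8, 448.2]
orientation: [1.471, 2.222, 0.377]
ft_force: [0.0, -0.1, 0.7]
width: 0.8
grasp_force: 0.0
```

>>> step_arm:
  targets:
    - [[0,-0.03,0,0.52,-0.064,-0.839,0],[0,-0.03,0,0.52,-0.064,-0.839,0],[0,-0.03,0,0.52,-0.064,-0.839,0],[0,-0.03,0,0.52,-0.064,-0.839,0],[0,-0.03,0,0.52,-0.064,-0.839,0]]

```text
t: 4.47
ee_pos: [296.3, -111.3, 448.2]
orientation: [1.846, 1.957, 0.504]
ft_force: [-0.2, 0.1, -0.0]
width: 0.5
grasp_force: 0.0
```

>>> step_arm:
  targets:
    - [[0,-0.03,0,0.52,-0.064,-0.839,0],[0,-0.03,0,0.52,-0.064,-0.839,0],[0,-0.03,0,0.52,-0.064,-0.839,0],[0,-0.03,0,0.52,-0.064,-0.839,0],[0,-0.03,0,0.52,-0.064,-0.839,0]]

```text
t: 5.1
ee_pos: [296.3, -118.8, 448.2]
orientation: [2.183, 1.632, 0.622]
ft_force: [0.4, 0.7, 0.2]
width: 0.4
grasp_force: 0.0
```

>>> step_arm:
  targets:
    - [[0,-0.03,0,0.52,-0.064,-0.839,0],[0,-0.03,0,0.52,-0.064,-0.839,0],[0,-0.03,0,0.52,-0.064,-0.839,0],[0,-0.03,0,0.52,-0.064,-0.839,0],[0,-0.03,0,0.52,-0.064,-0.839,0]]

```text
t: 5.72
ee_pos: [296.3, -126.3, 448.2]
orientation: [2.471, 1.252, 0.726]
ft_force: [-0.2, 0.1, -0.9]
width: 0.6
grasp_force: 0.0
```

>>> step_arm:
  targets:
    - [[0,-0.03,-0.2,0.52,-0.064,-0.839,0],[0,-0.03,-0.2,0.52,-0.064,-0.839,0],[0,-0.03,-0.2,0.52,-0.064,-0.839,0],[0,-0.03,-0.2,0.52,-0.064,-0.839,0],[0,-0.03,-0.2,0.52,-0.064,-0.839,0]]

```text
t: 6.35
ee_pos: [296.2, -133.8, 397.2]
orientation: [2.705, 0.818, 0.814]
ft_force: [-0.5, 0.7, -0.8]
width: 0.7
grasp_force: 0.0
```

```bash
python3 rec.py; python3 - <<'E'
from h import *
from workcell import readout
o=readout.get_obs();w=relf(o["orientation"]);print(np.degrees(w)/4/10,(tcp(0,50)-o["ee_pos"])/50/10)
E
```

```text
6.35 [-0.57  -0.116  2.378  0.701  0.442 -0.161] [ 296.2 -133.8  397.2] [-0.5  0.7 -0.8]
[ 0.5199607  -0.06515602 -0.83721957] [ 0.07098854 -0.01181699 -0.26058424]
```

>>> step_arm:
  targets:
    - [[0.07,-0.012,-0.26,0.52,-0.065,-0.837,0],[0.07,-0.012,-0.26,0.52,-0.065,-0.837,0],[0.07,-0.012,-0.26,0.52,-0.065,-0.837,0],[0.07,-0.012,-0.26,0.52,-0.065,-0.837,0],[0.07,-0.012,-0.26,0.52,-0.065,-0.837,0]]

```text
t: 6.98
ee_pos: [313.7, -136.9, 332.2]
orientation: [2.869, 0.344, 0.883]
ft_force: [0.5, -0.9, -0.7]
width: 0.6
grasp_force: 0.0
```

>>> step_arm:
  targets:
    - [[0.07,-0.012,-0.26,0.52,-0.065,-0.837,0],[0.07,-0.012,-0.26,0.52,-0.065,-0.837,0],[0.07,-0.012,-0.26,0.52,-0.065,-0.837,0],[0.07,-0.012,-0.26,0.52,-0.065,-0.837,0],[0.07,-0.012,-0.26,0.52,-0.065,-0.837,0]]

```text
t: 7.6
ee_pos: [331.0, -139.8, 267.1]
orientation: [2.96, -0.165, 0.929]
ft_force: [-0.9, 0.2, 0.0]
width: 0.6
grasp_force: 0.0
```

```bash
python3 rec.py; python3 - <<'E'
from h import *
from workcell import readout,get_image
import cv2
o=readout.get_obs();w=relf(o["orientation"]);print(np.degrees(w)/4,(tcp(0,50)-o["ee_pos"]))
tip=o["ee_pos"]+R.from_rotvec(o["orientation"]).apply([0,0,182]);print(tip,proj("side",tip[None]),proj("top",tip[None]))
im=[]
for nme,x,y in(("side",290,130),("top",260,150)):
    a=get_image(nme)["pixels"][y:y+130,x:x+130,::-1];im.append(cv2.resize(a,(400,400),interpolation=2))
cv2.imwrite("pics/p1.png",np.hstack(im))
E
```

```text
7.6 [-0.512  0.31   2.43   2.211  0.28  -0.994] [ 331.  -139.8  267.1] [-0.9  0.2  0. ]
[ 0.01375768 -0.03607771  0.00991363] [ 0.69037089  0.10092729 -0.19934194]
[ 434.38634056 -151.59351191  117.80159822] [[350.75420829 235.91058189]] [[306.60923449 236.67118169]]
```

View pics/p1.png

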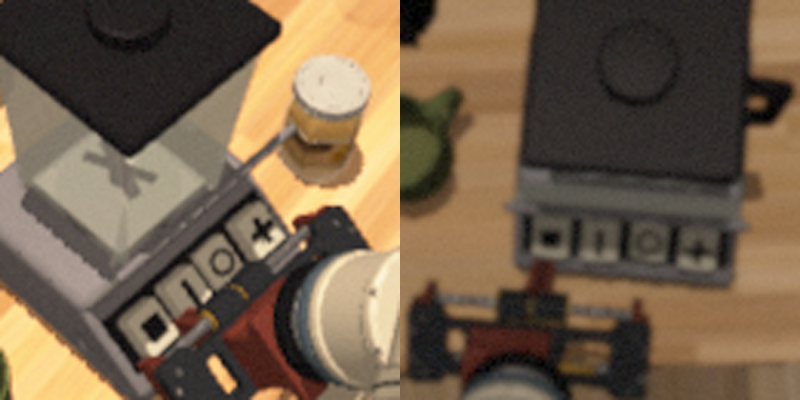

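Left (side) and right (top) crops: the closed gripper sits in front of the square key, and the tip at top-crop (541,268) matches the projection (306.6,236.7). The mug and jar haven't moved. Approaching along the normal.

>>> step_arm:
  targets:
    - [[0.098,-0.011,-0.14,0,0,0,0],[0.098,-0.011,-0.14,0,0,0,0],[0.098,-0.011,-0.14,0,0,0,0],[0.098,-0.011,-0.14,0,0,0,0],[0.098,-0.011,-0.14,0,0,0,0]]

```text
t: 8.32
ee_pos: [355.8, -142.5, 233.2]
orientation: [2.959, -0.157, 0.932]
ft_force: [-0.5, 1.0, 0.1]
width: 0.6
grasp_force: 0.0
```

>>> step_arm:
  targets:
    - [[0.0228,-0.0025,-0.0328,0,0,0,0],[0.0228,-0.0025,-0.0328,0,0,0,0],[0.0228,-0.0025,-0.0328,0,0,0,0],[0,0,0,0,0,0,0],[0,0,0,0,0,0,0]]

```text
t: 8.95
ee_pos: [359.4, -143.0, 228.5]
orientation: [2.958, -0.158, 0.934]
ft_force: [-0.3, 0.2, -0.3]
width: 0.4
grasp_force: 0.0
```

```bash
cat > st.py <<'E'
from h import *
from workcell import readout
import sys
i=int(sys.argv[1]);o=readout.get_obs();e=tcp(i,0)-o["ee_pos"]
print(o["t"],"gap",-e@nw,"row-err",e@yb,"slope-err",e@np.cross(yb,nw),"F",o["ft_force"]@nw,o["ft_force"].round(1))
E
python3 st.py 0
```

```text
8.95 gap 2.5839308190701575 row-err 0.16558043165245567 slope-err -0.7933132181937349 F -0.07987572420783726 [-0.3  0.2 -0.3]
```

>>> step_arm:
  targets:
    - [[0.0114,-0.0013,-0.0164,0,0,0,0],[0.0114,-0.0013,-0.0164,0,0,0,0],[0.0114,-0.0013,-0.0164,0,0,0,0],[0.0114,-0.0013,-0.0164,0,0,0,0],[0.0114,-0.0013,-0.0164,0,0,0,0]]

```text
t: 9.57
ee_pos: [362.2, -143.3, 224.4]
orientation: [2.958, -0.158, 0.934]
ft_force: [-2.4, 0.6, 4.3]
width: -0.0
grasp_force: 2.4
```

```bash
python3 st.py 0
```

```text
9.575 gap -2.497388704589566 row-err 0.16776750433781235 slope-err -0.7358420422604498 F 4.96233099510674 [-2.4  0.6  4.3]
```

>>> step_arm:
  targets:
    - [[0.0114,-0.0013,-0.0164,0,0,0,0],[0.0114,-0.0013,-0.0164,0,0,0,0],[0.0114,-0.0013,-0.0164,0,0,0,0],[0.0114,-0.0013,-0.0164,0,0,0,0],[0.0114,-0.0013,-0.0164,0,0,0,0]]

```text
t: 10.2
ee_pos: [365.1, -143.6, 220.3]
orientation: [2.958, -0.158, 0.934]
ft_force: [-1.1, -0.1, 1.3]
width: 0.7
grasp_force: 1.0
```

>>> step_arm:
  targets:
    - [[0.0114,-0.0013,-0.0164,0,0,0,0],[0.0114,-0.0013,-0.0164,0,0,0,0],[0,0,0,0,0,0,0],[0,0,0,0,0,0,0],[0,0,0,0,0,0,0]]

```text
t: 10.82
ee_pos: [366.3, -143.8, 218.6]
orientation: [2.958, -0.158, 0.934]
ft_force: [0.3, 0.1, -0.6]
width: 0.2
grasp_force: 0.0
```

```bash
python3 st.py 0
```

```text
10.825 gap -9.546315658161834 row-err 0.1954782555174248 slope-err -0.7919920057083663 F -0.6114528949729618 [ 0.3  0.1 -0.6]
```

>>> step_arm:
  targets:
    - [[0.0114,-0.0013,-0.0164,0,0,0,0],[0.0114,-0.0013,-0.0164,0,0,0,0],[0,0,0,0,0,0,0],[0,0,0,0,0,0,0],[0,0,0,0,0,0,0]]

```text
t: 11.45
ee_pos: [367.4, -143.9, 217.0]
orientation: [2.958, -0.158, 0.934]
ft_force: [-1.9, 0.7, 2.3]
width: 0.6
grasp_force: 1.5
```

```bash
python3 st.py 0
```

```text
11.45 gap -11.49096139608073 row-err 0.18824015718158035 slope-err -0.7776783168304797 F 3.021591831975197 [-1.9  0.7  2.3]
```

>>> step_arm:
  targets:
    - [[0.0114,-0.0013,-0.0164,0,0,0,0],[0.0057,-0.0006,-0.0082,0,0,0,0],[0,0,0,0,0,0,0],[0,0,0,0,0,0,0],[0,0,0,0,0,0,0]]

```text
t: 12.08
ee_pos: [368.2, -143.9, 215.8]
orientation: [2.958, -0.158, 0.934]
ft_force: [-3.0, 0.6, 6.1]
width: 0.6
grasp_force: 3.3
```

```bash
python3 st.py 0
```

```text
12.075 gap -12.932835441282371 row-err 0.17137316438759978 slope-err -0.7301578885575788 F 6.743644739298739 [-3.   0.6  6.1]
```

>>> step_arm:
  targets:
    - [[0.0137,-0.0016,-0.0197,0,0,0,0],[0,0,0,0,0,0,0],[0,0,0,0,0,0,0],[-0.0456,0.005,0.0656,0,0,0,0],[-0.0912,0.0102,0.1312,0,0,0,0]]

```text
t: 12.7
ee_pos: [362.1, -143.3, 224.6]
orientation: [2.959, -0.158, 0.933]
ft_force: [0.0, 0.5, 0.1]
width: 0.8
grasp_force: 0.0
```

>>> step_arm:
  targets:
    - [[-0.1,0.011,0.144,0,0,0,0],[-0.1,0.011,0.144,0,0,0,0],[-0.1,0.011,0.144,0,0,0,0],[-0.1,0.011,0.144,0,0,0,0],[0,0,0,0,0,0,0]]

```text
t: 13.32
ee_pos: [341.8, -141.1, 254.0]
orientation: [2.957, -0.158, 0.935]
ft_force: [-0.0, -0.1, 1.1]
width: 0.3
grasp_force: 0.0
```

```bash
python3 st.py 0; cat > pic.py <<'E'
from workcell import get_image
import cv2,sys,numpy as np
im=[]
for nme,x,y in(("side",290,150),("top",280,170)):
    a=get_image(nme)["pixels"][y:y+100,x:x+100,::-1];im.append(cv2.resize(a,(400,400),interpolation=2))
im[1]=np.clip(im[1].astype(int)*1.8,0,255).astype(np.uint8)
cv2.imwrite(sys.argv[1],np.hstack(im))
E
python3 pic.py pics/p2.png
```

```text
13.325 gap 33.597484932636995 row-err 0.2652449479189829 slope-err -0.9533830916829309 F 0.8864208316709764 [-0.  -0.1  1.1]
```

View pics/p2.png

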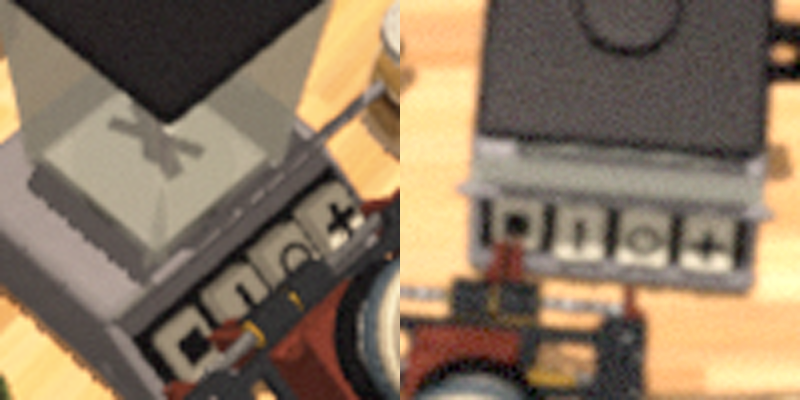

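p2: in the top crop the ring key (645,240) now shows its bright front face, so it is up. The square key (517,225) is low, so it is latched. Moving on to the plus key.

>>> step_arm:
  targets:
    - [[-0.056,-0.5,0,0,0,0,0],[-0.056,-0.5,0,0,0,0,0],[-0.056,-0.5,0,0,0,0,0],[-0.056,-0.5,0,0,0,0,0],[-0.056,-0.504,0,0,0,0,0]]

```text
t: 14.05
ee_pos: [328.0, -267.2, 253.1]
orientation: [2.959, -0.158, 0.933]
ft_force: [0.1, 0.3, -0.5]
width: 1.0
grasp_force: 0.0
```

>>> step_arm:
  targets:
    - [[-0.008,0,-0.012,0,0,0,0],[0.114,-0.0127,-0.164,0,0,0,0],[0.114,-0.0127,-0.164,0,0,0,0],[0.0912,-0.0102,-0.131,0,0,0,0],[0,0,0,0,0,0,0]]

```text
t: 14.68
ee_pos: [343.7, -267.0, 229.2]
orientation: [2.96, -0.157, 0.933]
ft_force: [-0.7, 0.4, 0.6]
width: 0.5
grasp_force: 0.0
```

```bash
python3 st.py 3;python3 rec.py
```

```text
14.675 gap 4.199405351547711 row-err -0.7792893701916621 slope-err 0.30723696381773463 F 0.9246641659560619 [-0.7  0.4  0.6]
14.675 [-0.795  0.481  2.267  1.831  0.385 -0.873] [ 343.7 -267.   229.2] [-0.7  0.4  0.6]
```

>>> step_arm:
  targets:
    - [[0.0228,-0.0025,-0.0328,0,0,0,0],[0.0228,-0.0025,-0.0328,0,0,0,0],[0.0114,-0.0013,-0.0164,0,0,0,0],[0.0114,-0.0013,-0.0164,0,0,0,0],[0.0114,-0.0013,-0.0164,0,0,0,0]]

```text
t: 15.3
ee_pos: [347.6, -268.5, 224.2]
orientation: [2.958, -0.158, 0.934]
ft_force: [-1.7, 0.9, 3.8]
width: 0.5
grasp_force: 2.3
```

>>> step_arm:
  targets:
    - [[0.0114,-0.0013,-0.0164,0,0,0,0],[0.0114,-0.0013,-0.0164,0,0,0,0],[0.0114,-0.0013,-0.0164,0,0,0,0],[0.0114,-0.0013,-0.0164,0,0,0,0],[0.0114,-0.0013,-0.0164,0,0,0,0]]

```text
t: 15.92
ee_pos: [350.5, -268.9, 220.1]
orientation: [2.958, -0.158, 0.934]
ft_force: [-0.8, 0.3, 1.2]
width: 0.6
grasp_force: 1.0
```

>>> step_arm:
  targets:
    - [[0.0114,-0.0013,-0.0164,0,0,0,0],[0.0114,-0.0013,-0.0164,0,0,0,0],[0.0114,-0.0013,-0.0164,0,0,0,0],[0,0,0,0,0,0,0],[0,0,0,0,0,0,0]]

```text
t: 16.55
ee_pos: [352.2, -269.1, 217.6]
orientation: [2.958, -0.158, 0.934]
ft_force: [-1.5, 0.9, 2.6]
width: 0.3
grasp_force: 1.4
```

```bash
python3 st.py 3
```

```text
16.55 gap -10.33176189594415 row-err 0.2885398692185742 slope-err -0.08719673927785146 F 3.000908176139565 [-1.5  0.9  2.6]
```

Tracks like the square key. I'll press 2 mm further, then check.

>>> step_arm:
  targets:
    - [[0.0114,-0.0013,-0.0164,0,0,0,0],[0.0114,-0.0013,-0.0164,0,0,0,0],[0,0,0,0,0,0,0],[0,0,0,0,0,0,0],[0,0,0,0,0,0,0]]

```text
t: 17.18
ee_pos: [353.3, -269.2, 216.0]
orientation: [2.958, -0.158, 0.934]
ft_force: [-3.1, 0.0, 4.5]
width: 0.2
grasp_force: 2.7
```

```bash
python3 st.py 3
```

```text
17.175 gap -12.304149470707879 row-err 0.2830659963448931 slope-err -0.09080938113704298 F 5.463534648668786 [-3.1  0.   4.5]
```

>>> step_arm:
  targets:
    - [[0.0114,-0.0013,-0.0164,0,0,0,0],[0.0057,-0.0006,-0.0082,0,0,0,0],[0,0,0,0,0,0,0],[0,0,0,0,0,0,0],[0,0,0,0,0,0,0]]

```text
t: 17.8
ee_pos: [354.0, -269.3, 214.9]
orientation: [2.958, -0.158, 0.934]
ft_force: [-6.0, -0.5, 9.0]
width: 0.2
grasp_force: 5.2
```

>>> step_arm:
  targets:
    - [[-0.0456,0.005,0.0656,0,0,0,0],[-0.1,0.011,0.144,0,0,0,0],[-0.1,0.011,0.144,0,0,0,0],[-0.2,0.022,0.288,0,0,0,0],[-0.2,0.022,0.288,0,0,0,0]]

```text
t: 18.42
ee_pos: [321.8, -265.6, 261.3]
orientation: [2.959, -0.157, 0.933]
ft_force: [0.2, -0.2, -0.5]
width: 0.8
grasp_force: 0.0
```

>>> step_arm:
  targets:
    - [[-0.1,0.011,0.144,0,0,0,0],[-0.1,0.011,0.144,0,0,0,0],[-0.1,0.011,0.144,0,0,0,0],[0,0,0,0,0,0,0],[0,0,0,0,0,0,0]]

```text
t: 19.05
ee_pos: [307.1, -264.1, 282.6]
orientation: [2.958, -0.158, 0.934]
ft_force: [-0.1, 0.4, 0.0]
width: 0.6
grasp_force: 0.0
```

```bash
python3 st.py 3; python3 pic.py pics/p3.png
```

```text
19.05 gap 68.97187958050903 row-err 0.3264967891817352 slope-err -0.22648841748857224 F 0.06854887174332987 [-0.1  0.4  0. ]
```

View pics/p3.png

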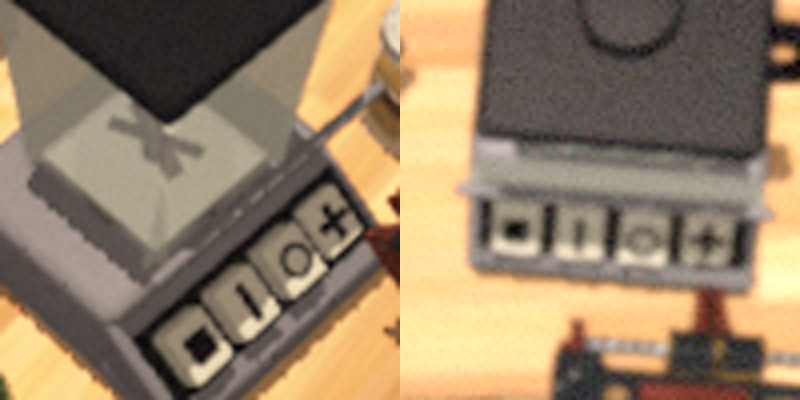

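p3: square (200,345), bar and ring are up with bright front faces, and plus (335,222) is low, so it is latched. The gripper is clear, so I'm handing in.

```bash
python3 -c "
from workcell import ctrl;print(ctrl.close_job())"
```

```text
the job is handed in; nothing more can be done
None
```

I pressed the square key until it latched and the ring key popped up, then pressed the plus key until it latched and the square key popped up. I confirmed each in the camera pictures, with measured force under about 11 N; the bar key, mug, jar and tin were not touched, and I handed the job in at about 19 s.

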